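# Set a sprung stand leg to its packing length and lock it

### The arm

A 7-joint arm with a two-finger parallel gripper is mounted at the origin on a cart in front of the work surface, level with it; the furniture and walls round the work are solid. World frame = base frame: x ahead of the robot, y to its left, z up, the work surface at z = 0. Lengths are in m, angles in rad, forces in N, time in s.
With the tool pointing down it reaches from about 0.35 to 0.9 m from the base axis. Payload 8.1 kg.
Tool frame: the origin (TCP) lies between the finger pads, 19 mm behind the fingertips; this is the grasp point; z points along the fingers, y is the line along which they close (so a half turn about z gives the same grasp; the last joint's range is limited). The gripper opens to 85 mm and grips with 20 to 120 N. Pads are 22 mm wide; open, the fingers measure 114 mm over their backs; the gripper's body (76 mm by 85 mm) begins 54 mm behind the grasp point. The pads swing forward as they close: fully open they stand 13 mm farther back than shut.
Start: joints at [1.229, 0.434, 0.025, 1.573, -0.012, 1.134, -0.075], TCP at [0.148, -0.607, 0.25] pointing down, gripper open.
Joint ranges: [-2.62, 2.62], [-0.44, 2.09], [-1.27, 1.32], [0.08, 2.57], [-1.32, 4.46], [0.12, 2], [-2.74, 2.74]. Speed limits (rad/s): [2.22, 2.22, 3.01, 3.01, 3.14, 3.14, 3.14].

### API

Orientations are given as a unit quaternion [w, x, y, z].
In Python, from rig import * gives the robot as it stands. Calls block until the motion is done:
- move_to(position, orientation): joint-space move of the TCP to a pose.
- move_straight(position, ori=None, velocity=0.15): straight line of the TCP; ori=None keeps the orientation; velocity is the mean speed in m/s.
- goto_joints(angles): joint-space move.
- open_jaws() and clamp(force=None): open the fingers fully, or close them until they stop; force is the grip in N (None keeps the last).
- pause(seconds).
- inverse_kinematics(position, orientation): joint angles nearest the present ones, or None.
- get_state(): the state.
- get_image(name): name is "scene" or "top" or "wrist"; returns a dict with "img" (400x640x3 uint8, red, green, blue), "vfov" (degrees; the focal length in pixels is half the picture's height over the tangent of half this angle, whatever the lens; pixels are square), "cx", "cy" (the principal point, pixels), "pose" (4x4, takes a point from camera to world coordinates); the wrist camera has in their place "tool_from_camera" (4x4, takes a point from camera to tool coordinates, whose origin is the TCP and whose axes are the flange's). Camera axes: x right, y down, z forward; pixel columns grow to the right and rows downward; lengths in m; the calibration is good to about 2 mm. The wrist camera is an equidistant fisheye: a pixel r from the principal point sees the ray r / f radians off the axis. A picture is of the moment at which its call begins: read the wrist's pose just before it. There is no depth.
A pose or a line that the arm cannot do raises PlanningError and nothing moves.
- finish_job(): hands the job in; it is judged then, once.
The state is a dict: "time": time; "qpos": joint angles; "joint_velocities": joint speeds; "tau": joint torques, N m; "eef_pos": TCP position; "eef_rot": TCP orientation; "ft_force": force on the tool from outside, world axes, zero at the start; "torque": the same for the moment, N m; "opening": opening from 0.0 (shut) to 1.0 (fully open); "grip_force": force on a finger pad.
Only numpy, scipy, OpenCV 4.12 (cv2) and the standard library are available. Lean on these libraries where they do the work, as an engineer would, in place of code of your own. Each camera call takes 0.05 s, during which the arm holds its last target. There are 200 camera calls.

### The job

This telescopic stand leg has to be locked at packing length before it goes into its carton: swing the blue keeper bar shut over it until it snaps in under the catch, then push the sleeve in against its spring by the black flange until the front edge of the collar stands on the red band. While holding it there, squeeze the orange cam lever fully shut against the sleeve. Finish still holding it, lever and sleeve pinched together between the fingers with the collar on the red band; leave the leg lying in its cradle and the other things on the bench alone.

Things in the scene. Friction and masses are not known exactly. Their poses are not given: they have to be found in the camera images.
- cradle: Dark steel base plate 310x124x8 mm with white saddles, fixed. Origin: its underside, below the leg's axis. x runs along the leg from sleeve to foot, y to the lever side, z up. Leg axis at y 0, z 52. Keeper bar at x 95, saddles at x 46 and 138 (top z 56), end wall at x 168 (top z 68), sleeve rest at x -105 (top z 50). Catch post at x 95, y 62, top z 80.
- leg: Foot section: square aluminium tube 16x16 mm, loose in the saddles, rubber foot within 2 mm of the end wall. Origin on its axis; axes as the cradle's. Weighs, with sleeve, about 0.55 kg. Pushing the sleeve +x presses the foot on the end wall.
- sleeve: Sliding sleeve over the tube: origin on the axis at the collar's front edge. Slides along x up to 65 mm; spring pushes it to -x, 6 N fully out, 9 N at the mark, so it starts fully out, 50 mm short. Collar 30x30 (x -14..0), then flange 8 thick (x -20..-12), 24 high, from y -37 to +51; behind it tube 20x20 to x -156, black end to x -191.
- cam_lever: Orange lever, 18 mm high, on a pin at sleeve x -27, y 18.5 (its origin), reaching 62 mm back, the last 40 bent inward. Shut: its x along the sleeve's x; lever and sleeve then measure 36.5 mm across (sleeve y -10 to 26.5). Starts open, swung to +y by 0.44-0.54 rad (yaw minus), stays where left. Shutting takes about 15 N close behind the pin and drags the sleeve to -x; then it stays shut.
- collar_edge (a point): Middle of the collar's front edge, on the leg axis (origin of the sleeve).
- length_mark (a point): Middle of the red band (8 mm wide along the tube), on the leg axis.
- flange_back (a point): On the flange's back face (the side away from the foot) at sleeve y 8, axis height: push here along +x. Fingers straddling sleeve and open lever (TCP 16 mm behind the flange; 62 mm apart clears the lever, 72 is safe) both bear on the flange with their sides, and closing them squeezes the lever shut.
- keeper_hinge (a point): Hinge axis of the keeper (parallel to the cradle's x), at cradle x 95, y -34, z 65.5. The bar swings over the leg toward the cradle's +y.
- keeper_grip (a point): Centreline of the blue keeper bar 60 mm from its hinge; bar 16 wide (along cradle x), 8 thick, tip 84 mm from the hinge. Pinch across the 16 mm and swing: it turns between the fingers.
- keeper (a joint): Keeper bar angle, rad: 0 shut (level over the leg), about 1.57 upright; starts 0.9 to 1.5 and stays where left. Its tip meets the sprung catch at about 0.18 and snaps under it with about 10 N down on the bar's top, e.g. 66 mm from the hinge.
- kraft_tape_roll: brown paper-tape roll, 69 mm across, 61 high, in mm; a bystander. Origin under its centre.
- parcel_s2: small brown carton, 55x120x45, in mm; a bystander. Origin under its centre.
- parcel_s4: small brown carton, 48x75x32, in mm; a bystander. Origin under its centre.
- marker_red: black marker with red cap, 138 long, in mm; a bystander. Origin under its centre.
- note_block: yellow note block, 77x77x29, in mm; a bystander. Origin under its centre.
- label_roll_small: cream label roll, 66 across, 58 high, in mm; a bystander. Origin under its centre.

How it is judged:
By the outcome, as a careful person would: the job done as asked, in the order asked, and still so for the second after the job is handed in, while the arm keeps its last pose, push and grip.
It also fails if it takes over 51 s, if anything falls off the work surface, if the arm or the gripper's body presses on something with over 40 N, if the wrist force passes 120 N, or if a joint passes its speed limit or range.

## Working session

There is one attempt and no reset: what is moved stays moved. The work goes in short steps, each a Python script; the robot and the scene stay as the last script left them, time stands still between calls to the robot, and variables do not carry over. Pictures are saved under pics/ and viewed, at most 10 in all, crops included, and the job is handed in when it is done.

```bash
ls; mkdir -p pics
python3 - <<'E'
from rig import *
import cv2,numpy as np
np.set_printoptions(precision=4,suppress=True)
for n in("scene","top"):
    d=get_image(n); cv2.imwrite(f"pics/{n}0.png",d["img"][:,:,::-1]); np.savez(f"{n}0.npz",**{k:v for k,v in d.items()})
    print(n,d["vfov"],d["cx"],d["cy"],d["pose"])
s=get_state();print(s)
E
```

```text
pics
scene 47.16416167830294 319.40983806719146 199.77750700992624 [[-0.9089 -0.2427  0.3391 -0.0181]
 [-0.417   0.5381 -0.7325  1.1715]
 [-0.0047 -0.8072 -0.5902  1.0249]
 [ 0.      0.      0.      1.    ]]
top 52.63251918956524 320.9109639752447 198.58889736588813 [[-0.019  -0.9972  0.0717  0.3998]
 [-0.9998  0.0191  0.0004 -0.0045]
 [-0.0018 -0.0716 -0.9974  1.5189]
 [ 0.      0.      0.      1.    ]]
{'time': 0.1, 'qpos': array([ 1.2294,  0.4352,  0.025 ,  1.574 , -0.0116,  1.134 , -0.0751]), 'joint_velocities': array([ 0.0012, -0.0022,  0.0007, -0.003 , -0.0019,  0.0009,  0.0008]), 'tau': array([  0.0037, -67.1755,   1.0284, -31.6903,   0.0158,   0.0073,
        -0.    ]), 'eef_pos': array([ 0.1477, -0.6069,  0.2493]), 'eef_rot': array([-0.0007,  0.9929,  0.1191, -0.0002]), 'ft_force': array([-0.2626,  0.0689, -0.041 ]), 'torque': array([-0.0644,  0.0014, -0.0122]), 'grip_force': 0.0, 'opening': 1.003219624417858}
```

View pics/scene0.png

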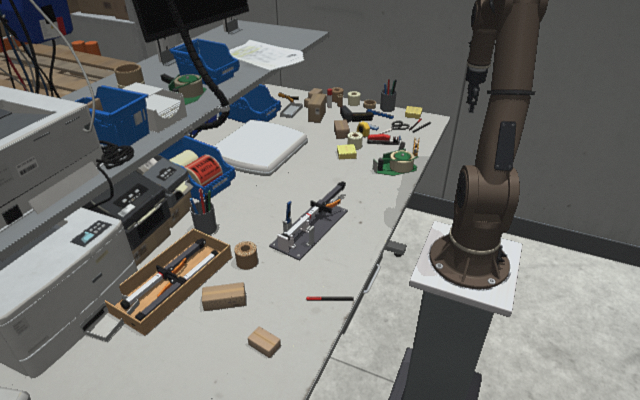

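View pics/top0.png

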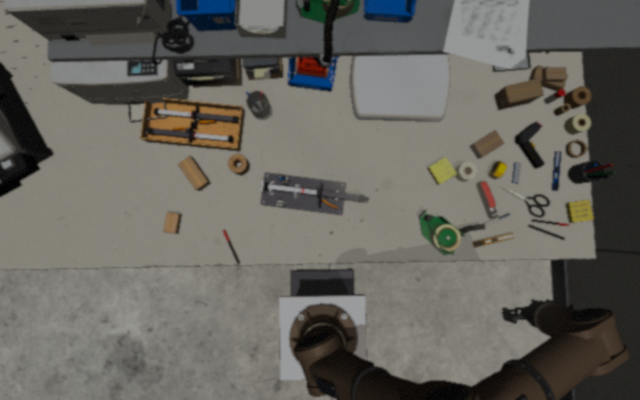

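The scene view shows the cradle at about (310,228), with the foot and keeper at the near-left end. In the top view the cradle spans about (262–347, 173–215): foot on the left (world +y), orange lever at (323,200) toward the robot, centre near world (0.52, 0.055). Next I'll take close wrist views from two places.

```bash
cat > h.py <<'E'
from rig import *
import cv2,numpy as np
from scipy.spatial.transform import Rotation as R
np.set_printoptions(precision=4,suppress=True)
def q(a): # tool down, tool x axis at world yaw a
    r=(R.from_euler('z',a)*R.from_quat([1,0,0,0])).as_quat(); return [r[3],r[0],r[1],r[2]]
def snap(name):
    s=get_state(); d=get_image("wrist"); w,x,y,z=s["eef_rot"]
    T=np.eye(4);T[:3,:3]=R.from_quat([x,y,z,w]).as_matrix();T[:3,3]=s["eef_pos"]
    P=T@d["tool_from_camera"]; f=200/np.tan(np.radians(d["vfov"]/2))
    cv2.imwrite(f"pics/{name}.png",d["img"][:,:,::-1]); np.savez(f"{name}.npz",img=d["img"],P=P,f=f,c=[d["cx"],d["cy"]])
    return s
class V:
    def __init__(s,n):
        d=np.load(n+".npz");s.img=d["img"];s.P=d["P"];s.f=float(d["f"]);s.c=d["c"]
    def ray(s,p):
        v=np.array(p,float)-s.c;r=np.hypot(*v);t=r/s.f
        return s.P[:3,3],s.P[:3,:3]@np.r_[np.sin(t)*v/max(r,1e-9),np.cos(t)]
    def at(s,p,z):
        o,d=s.ray(p);return o+d*(z-o[2])/d[2]
    def proj(s,X):
        c=s.P[:3,:3].T@(np.array(X)-s.P[:3,3]);t=np.arctan2(np.hypot(c[0],c[1]),c[2])
        return s.c+s.f*t*c[:2]/max(np.hypot(c[0],c[1]),1e-9)
def tri(*vp):
    A=np.zeros((3,3));b=np.zeros(3);L=[]
    for v,p in vp:
        o,d=v.ray(p);M=np.eye(3)-np.outer(d,d);A+=M;b+=M@o;L.append((o,d))
    X=np.linalg.solve(A,b);return X,[np.linalg.norm(np.cross(X-o,d)) for o,d in L]
E
python3 - <<'E'
from h import *
move_to([0.50,-0.03,0.27],q(0)); s=snap("w1"); print(s["time"],s["eef_pos"],s["qpos"])
move_straight([0.50,0.12,0.27],velocity=0.25); s=snap("w2"); print(s["time"],s["eef_pos"])
for n in("w1","w2"):
    v=V(n);print(v.f,v.c,v.P)
E
```

```text
2.5083 [ 0.5    -0.031   0.2699] [ 0.3841  0.2665 -0.5288  1.8062  0.1493  1.1086 -1.7684]
3.3083 [0.5002 0.1185 0.2697]
309.70691628693146 [323.394  201.4334] [[-0.0013 -0.9527 -0.304   0.579 ]
 [-1.      0.0014  0.0001 -0.0304]
 [ 0.0004  0.304  -0.9527  0.3931]
 [ 0.      0.      0.      1.    ]]
309.70691628693146 [323.394  201.4334] [[-0.001  -0.9526 -0.3042  0.5792]
 [-1.      0.0013 -0.0007  0.1193]
 [ 0.0011  0.3042 -0.9526  0.393 ]
 [ 0.      0.      0.      1.    ]]
```

View pics/w1.png

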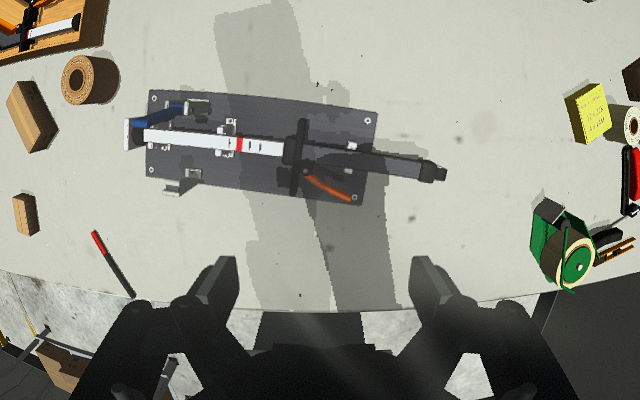

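View pics/w2.png

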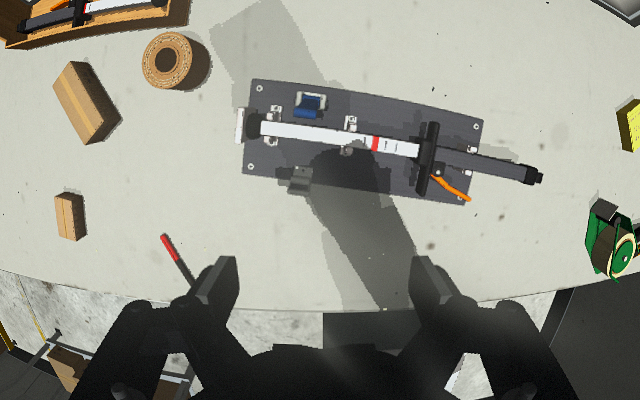

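Both views show the leg running from the foot (w2 (245,125)) to the sleeve end (w2 (540,178)). The red band is at about (375,143) in w2 and (238,144) in w1. The flange is at about (428,158), the orange lever at about (452,187), the blue keeper at about (310,103), and the catch post at about (300,180). Next I'll refine these with colour masks and an enlarged crop.

Run:
```python
from h import *
v1,v2=V("w1"),V("w2")
a=v2.img[72:207,230:560];b=v1.img[82:217,118:448]
o=np.vstack([cv2.resize(i,None,fx=2.2,fy=2.2,interpolation=cv2.INTER_CUBIC) for i in(a,b)])
cv2.imwrite("pics/c1.png",o[:,:,::-1])
def blob(v,lo,hi,box):
    h=cv2.cvtColor(v.img,cv2.COLOR_RGB2HSV);m=cv2.inRange(h,lo,hi);k=np.zeros_like(m);x0,y0,x1,y1=box;k[y0:y1,x0:x1]=m[y0:y1,x0:x1]
    n,l,st,c=cv2.connectedComponentsWithStats(k);i=1+np.argmax(st[1:,4])
    pts=cv2.findNonZero((l==i).astype(np.uint8))[:,0].astype(np.float32);r=cv2.minAreaRect(pts)
    return c[i],st[i],cv2.boxPoints(r)
B1=(118,82,448,217);B2=(230,72,560,207)
for n,lo,hi in(("red",(0,120,110),(6,255,255)),("orange",(7,150,90),(20,255,255)),("blue",(100,110,30),(125,255,255))):
    r1=blob(v1,lo,hi,B1);r2=blob(v2,lo,hi,B2);print(n,r1,r2,sep="\n");print("tri",tri((v1,r1[0]),(v2,r2[0])))
# bolts
for n,p1,p2 in(("far foot",(153,98),(259,88)),("far sleeve",(367,121),(478,126)),("near foot",(151,170),(251,167))):
    print(n,tri((v1,p1),(v2,p2)),v2.at(p2,.008))
```

```text
red
(array([238.8205, 144.3718]), array([236, 137,   7,  15,  78], dtype=int32), array([[235.669 , 150.9724],
       [236.8414, 136.9035],
       [242.138 , 137.3448],
       [240.9655, 151.4138]], dtype=float32))
(array([374.6667, 143.3103]), array([371, 136,   8,  16,  87], dtype=int32), array([[370.4561, 149.992 ],
       [373.064 , 135.648 ],
       [378.872 , 136.704 ],
       [376.264 , 151.048 ]], dtype=float32))
tri (array([0.5389, 0.0631, 0.0594]), [np.float64(3.8291099408349475e-05), np.float64(3.829109940838711e-05)])
orange
(array([328.5787, 188.6457]), array([305, 175,  46,  27, 254], dtype=int32), array([[303.2852, 179.3287],
       [306.4681, 173.1502],
       [351.8011, 196.5036],
       [348.6183, 202.6821]], dtype=float32))
(array([450.4298, 187.7787]), array([430, 174,  41,  28, 235], dtype=int32), array([[428.4459, 176.1757],
       [432.2973, 170.7838],
       [471.0811, 198.4865],
       [467.2297, 203.8784]], dtype=float32))
tri (array([ 0.4854, -0.0363,  0.0484]), [np.float64(0.0009426308918111978), np.float64(0.0009426308918112216)])
blue
(array([139.0328, 12
[... 202 characters left out ...]
8,  23,  11, 198], dtype=int32), array([[293.083 , 115.8777],
       [294.2883, 106.8384],
       [316.428 , 109.7904],
       [315.2227, 118.8297]], dtype=float32))
tri (array([0.5737, 0.1335, 0.1471]), [np.float64(5.131555209398689e-05), np.float64(5.1315552093837036e-05)])
far foot (array([0.603 , 0.1974, 0.0124]), [np.float64(2.4961941326754565e-05), np.float64(2.496194132693745e-05)]) [0.6033 0.1983 0.008 ]
far sleeve (array([ 0.5619, -0.083 ,  0.0185]), [np.float64(0.0007819728975105381), np.float64(0.0007819728975106519)]) [ 0.5622 -0.0887  0.008 ]
near foot (array([0.5036, 0.2114, 0.0109]), [np.float64(9.150412305284096e-05), np.float64(9.150412305270759e-05)]) [0.5029 0.2121 0.008 ]
```

View pics/c1.png

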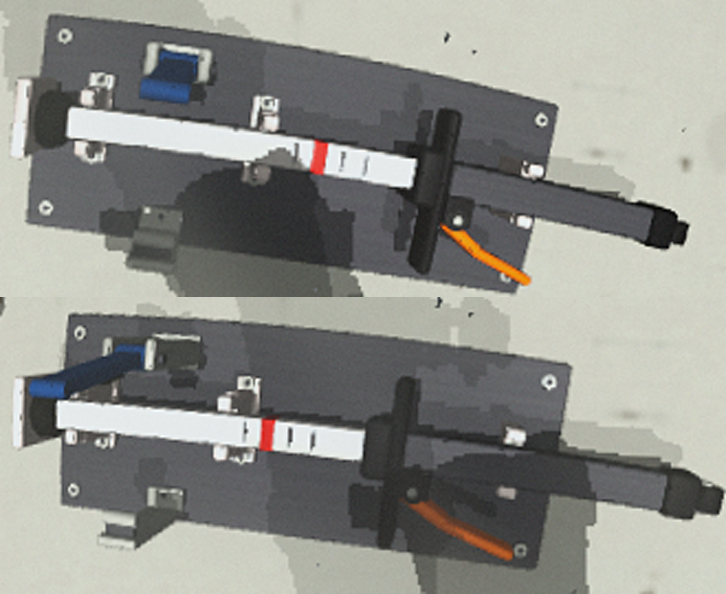

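Run:
```python
from h import *
v1,v2=V("w1"),V("w2")
c2=lambda x,y:(230+x/2.2,72+y/2.2)
c1=lambda x,y:(118+x/2.2,82+(y-297)/2.2)
b2=[c2(64,36),c2(541,119),c2(45,208),c2(505,276)];b1=[c1(80,332),c1(549,381),c1(73,490),c1(520,550)]
P2=np.array([v2.at(p,.009) for p in b2]);P1=np.array([v1.at(p,.009) for p in b1]);print(P2,P1,sep="\n")
P=(P1+P2)/2
ux=P[0]-P[1]+P[2]-P[3];ux/=np.linalg.norm(ux);uy=P[2]-P[0]+P[3]-P[1];uy/=np.linalg.norm(uy)
print("x,y dirs yaw",np.arctan2(ux[1],ux[0]),np.arctan2(-uy[0],uy[1]),"sizes",[np.linalg.norm(P[i]-P[j]) for i,j in((0,1),(2,3),(0,2),(1,3))])
C=P.mean(0);print("center",C)
red,_=tri((v1,(238.8,144.4)),(v2,(374.7,143.3)))
yaw=np.arctan2(ux[1],ux[0]);yaw=(yaw+np.arctan2(uy[1],uy[0])+np.pi/2)/2;print("yaw",yaw)
M=np.array([[np.cos(yaw),np.sin(yaw),0],[-np.sin(yaw),np.cos(yaw),0],[0,0,1]])
pairs={"bolts":None,"red":(c1(267,435),c2(319,157)),"tube@foot":(c1(57,414),c2(68,123)),"tube@collar":(c1(364,444),c2(415,170)),
"flange farTop":(c1(408,378),c2(450,110)),"flange nearTop":(c1(385,546),c2(420,270)),"endcap":(c1(715,498),c2(683,232)),
"pin":(c1(412,493),c2(457,219)),"lever tip":(c1(513,554),c2(528,282)),"keeper tip":(c1(48,388),c2(165,92)),"catch top":(c1(117,530),c2(155,240)),
"hingebrL":(c1(150,352),c2(148,58)),"wall far":(c1(20,379),c2(24,80)),"wall near":(c1(17,443),c2(16,156))}
for k,p in pairs.items():
    if p is None:
        print((M@(P-C).T).T);continue
    X,e=tri((v1,p[0]),(v2,p[1]));print(k,X,"rel C",M@(X-C)*1000,"err mm",e[0]*1e3)
```

```text
[[ 0.6027  0.198   0.009 ]
 [ 0.5619 -0.0848  0.009 ]
 [ 0.5037  0.2126  0.009 ]
 [ 0.4621 -0.0699  0.009 ]]
[[ 0.6031  0.1972  0.009 ]
 [ 0.5617 -0.085   0.009 ]
 [ 0.5037  0.2122  0.009 ]
 [ 0.4624 -0.0706  0.009 ]]
x,y dirs yaw 1.4257099896362124 1.4233641097971168 sizes [np.float64(0.285467016874778), np.float64(0.28569007717814326), np.float64(0.10036152938252767), np.float64(0.10063062371577398)]
center [0.5327 0.0637 0.009 ]
yaw 2.995333376511561
[[-0.05   -0.1427  0.    ]
 [-0.0505  0.1428  0.    ]
 [ 0.0503 -0.1429  0.    ]
 [ 0.0501  0.1428  0.    ]]
red [0.5386 0.0627 0.0589] rel C [-6.0562  0.1569 49.8782] err mm 0.2214026349418563
tube@foot [0.5564 0.1869 0.058 ] rel C [  -5.5544 -125.3329   49.0436] err mm 0.16155652112590907
tube@collar [0.5333 0.0129 0.0606] rel C [-8.0662 50.159  51.5872] err mm 0.4829861728336531
flange farTop [ 0.5647 -0.0086  0.0494] rel C [-42.279   66.7954  40.3674] err mm 0.10646334013071995
flange nearTop [0.4791 0.0043 0.0555] rel C [44.2979 66.5447 46.4677] err mm 0.34614511405614296
endcap [ 0.5059 -0.1692  0.059 ] rel C [ -7.5167 234.3353  49.974 ] err mm 0.3994516022057034
pin [ 0.5092 -0.0107  0.0646] rel C [12.352  77.0597 55.606 ] err mm 0.48193978799543635
lever tip [ 0.4736 -0.0621  0.0556] rel C [ 40.0967 133.1019  46.6181] err mm 0.7525451578463287
keeper tip [0.5731 0.1335 0.1459] rel C [-29.8802 -74.9427 136.8931] err mm 0.36838261086501656
catch top [0.4985 0.1428 0.0798] rel C [ 45.3717 -73.3255  70.8263] err mm 2.9136042075383863
hingebrL [0.5873 0.1512 0.0029] rel C [-41.342  -94.4987  -6.1067] err mm 1.3947243594039127
wall far [0.5787 0.2073 0.0635] rel C [ -24.6118 -148.775    54.4912] err mm 0.08186975031301465
wall near [0.5422 0.2124 0.0652] rel C [  12.2123 -148.5609   56.165 ] err mm 0.8776319828139919
```

Run:
```python
from h import *
a=YAW-np.pi/2
K=lambda t,r=60:W(95,-34+r*np.cos(t),65.5+r*np.sin(t))
move_to(W(95,-25.5,215),q(a)); st("above"); snap("w3")
move_straight(K(1.43),velocity=0.15); st("at")
clamp(25); st("clamped")
for t in np.linspace(1.43,0.3,7)[1:]:
    move_straight(K(t),velocity=0.1); st(f"{t:.2f}")
open_jaws(); st("open"); 
move_straight(K(0.3)+np.array([0,0,.09]),velocity=0.2); snap("w4"); st()
```

```text
above 3.83 tcp [ 93.4043 -25.8163 213.9019] F [ 0.4651 -0.1119  0.2072] open 1.001 grip 0.0
at 4.62 tcp [ 95.3507 -26.0218 126.0863] F [ 0.3093 -0.2307 -0.023 ] open 1.001 grip 0.0
clamped 5.28 tcp [ 94.6838 -25.6556 125.0818] F [-3.1633  0.6949  4.2962] open 0.184 grip 24.4
1.24 5.54 tcp [ 94.7189 -14.0244 122.4163] F [-3.2999  3.3396  6.6828] open 0.186 grip 24.3
1.05 5.81 tcp [ 94.6966  -3.4783 117.8988] F [-3.0807  5.9339  9.4966] open 0.187 grip 24.3
0.86 6.08 tcp [ 94.689    6.0977 111.2222] F [-3.6369  5.8929  7.9935] open 0.187 grip 24.4
0.68 6.34 tcp [ 94.6758  14.023  102.8396] F [-2.3405  6.5292  6.6815] open 0.185 grip 24.3
0.49 6.61 tcp [94.665  20.2236 93.2469] F [-3.0436  5.2557  3.8505] open 0.184 grip 24.2
0.30 6.88 tcp [94.659  24.4921 82.7786] F [-1.7406  6.1037  2.9598] open 0.183 grip 24.3
open 7.55 tcp [95.0362 23.2868 83.2732] F [0.0306 0.2474 0.2911] open 1.001 grip 0.0
 8.2 tcp [ 94.5004  23.782  172.452 ] F [ 0.0918  0.3413 -0.3499] open 1.002 grip 0.0
```

Run:
```python
from h import *
clamp(20); move_straight(W(95,32,108),velocity=0.2); st()
for z in (98,94,91,88.5,87,86):
    move_straight(W(95,32,z),velocity=0.05); s=st(z)
    if s["ft_force"][2]>30: break
move_straight(W(95,32,140),velocity=0.2); open_jaws(); st()
move_straight(W(20,0,200),velocity=0.3)
snap("w5")
v=V("w5"); p=v.proj(W(95,10,65)); print(p)
m=v.img
# overview crop around cradle
x=[v.proj(W(a,b,50)) for a in(-130,175) for b in(-60,70)];print(x)
cv2.imwrite("pics/c5.png",cv2.resize(m[:330],None,fx=1.25,fy=1.25)[:,:,::-1])
```

```text
9.44 tcp [ 95.173   31.9355 108.2896] F [-0.9125 -0.7628 -0.3533] open 0.002 grip 0.0
98 9.79 tcp [95.5288 31.0437 98.6867] F [ 0.7923 -1.7049  0.7364] open -0.001 grip 1.1
94 10.04 tcp [94.8282 32.1094 94.0002] F [-0.2684  0.2519 -0.3537] open 0.001 grip 0.3
91 10.29 tcp [94.7147 32.1468 90.733 ] F [-0.4191  0.6536 -1.0008] open 0.0 grip 0.0
88.5 10.54 tcp [94.9404 31.9886 88.4062] F [-0.281  -0.4326 -0.8209] open 0.002 grip 0.0
87 10.79 tcp [95.0905 31.9866 88.062 ] F [-3.0978  3.2661 15.297 ] open -0.002 grip 7.7
86 11.04 tcp [95.1594 31.9657 87.8289] F [-3.8265  6.5872 25.2592] open 0.001 grip 12.8
 12.24 tcp [ 94.9782  32.0032 139.986 ] F [ 0.3041 -0.3271 -0.1952] open 0.999 grip 0.0
[240.5967 208.9574]
[array([479.5004, 133.8234]), array([463.1773, 256.3751]), array([162.7258, 134.8745]), array([179.8892, 256.6753])]
```

View pics/c5.png

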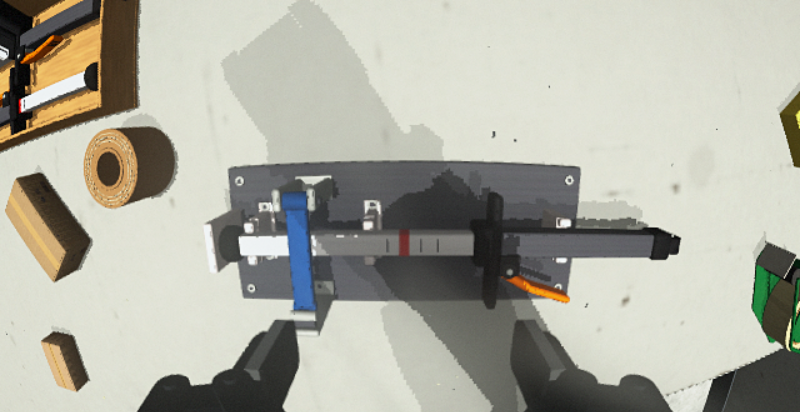

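The blue bar lies level across the leg, from the hinge at (295,195) to the catch hook at (303,318). The flange spans (494,194) to (489,307), the lever tip is at (568,298), and the red band is at (404,243). I'll check the bar tip and flange positions, then go behind the flange.

```bash
python3 - <<'E'
from h import *
v=V("w5");f=lambda p,z:Cc(v.at(np.array(p)/1.25,z/1000))
print("bar end",f((303,308),69.5),"flange far",f((494,194),64),"near",f((489,307),64),"top mid x",f((494,240),64),"red",f((404,243),60),"pin",f((511,272),62),"lever tip",f((569,299),60),"cap",f((672,244),62))
h=cv2.cvtColor(v.img,cv2.COLOR_RGB2GRAY)
# flange column profile at flange mid x -46, z=64, y sweep
for x in(-48,-46,-44):
    print(x,[(y,int(h[tuple(np.round(v.proj(W(x,y,64))[::-1]).astype(int))])) for y in list(range(-45,-29,1))+list(range(44,60))])
E
python3 - <<'E'
from h import *
move_to(W(-76,9.5,170),q(YAW)); st(); snap("w6")
move_straight(W(-76,9.5,90),velocity=0.2); snap("w7"); st()
i6,i7=[cv2.imread(f"pics/{n}.png")[:330] for n in("w6","w7")]
cv2.imwrite("pics/c7.png",cv2.resize(i7,None,fx=1.25,fy=1.25))
E
```

```text
bar end [95.6217 45.4312 69.5   ] flange far [-41.9811 -38.3377  64.    ] near [-43.9999  47.2475  64.    ] top mid x [-43.8174  -5.33    64.    ] red [20.1349 -1.9564 60.    ] pin [-59.1691  19.8543  62.    ] lever tip [-111.5873   44.4545   60.    ] cap [-205.888    -2.4555   62.    ]
-48 [(-45, 99), (-44, 103), (-43, 99), (-42, 98), (-41, 97), (-40, 102), (-39, 100), (-38, 98), (-37, 94), (-36, 70), (-35, 62), (-34, 53), (-33, 55), (-32, 55), (-31, 41), (-30, 39), (44, 48), (45, 46), (46, 50), (47, 47), (48, 64), (49, 87), (50, 102), (51, 96), (52, 96), (53, 96), (54, 102), (55, 99), (56, 99), (57, 99), (58, 97), (59, 97)]
-46 [(-45, 103), (-44, 99), (-43, 97), (-42, 99), (-41, 101), (-40, 102), (-39, 96), (-38, 66), (-37, 43), (-36, 48), (-35, 49), (-34, 51), (-33, 49), (-32, 48), (-31, 46), (-30, 52), (44, 41), (45, 48), (46, 44), (47, 42), (48, 48), (49, 74), (50, 99), (51, 104), (52, 100), (53, 94), (54, 100), (55, 101), (56, 98), (57, 100), (58, 100), (59, 100)]
-44 [(-45, 101), (-44, 100), (-43, 101), (-42, 96), (-41, 103), (-40, 106), (-39, 47), (-38, 38), (-37, 39), (-36, 47), (-35, 52), (-34, 50), (-33, 50), (-32, 51), (-31, 50), (-30, 50), (44, 42), (45, 42), (46, 45), (47, 48), (48, 45), (49, 73), (50, 101), (51, 100), (52, 98), (53, 98), (54, 101), (55, 103), (56, 96), (57, 98), (58, 103), (59, 97)]
 14.15 tcp [-75.2617   9.6878 169.8939] F [0.1056 0.597  0.2854] open 1.003 grip 0.0
 14.8 tcp [-75.3392   8.7482  91.1454] F [ 0.6028 -0.0273 -0.5556] open 1.002 grip 0.0
```

View pics/c7.png

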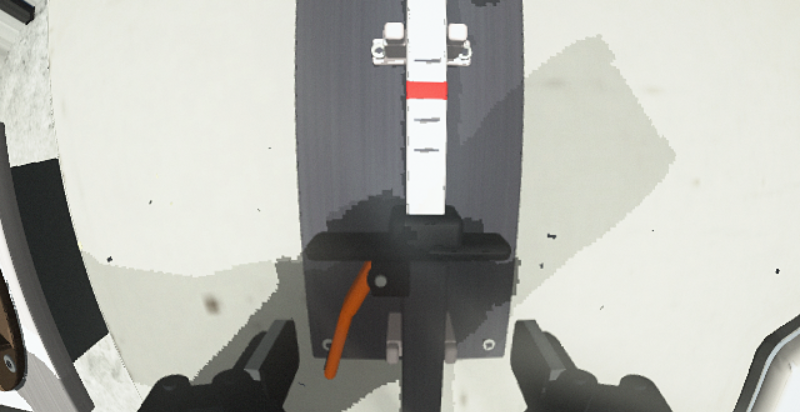

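w7 shows the gripper straddling the sleeve. The flange spans (305..510, 245), the red band is at (426,90), and the lever lies inside the fingers, its tip at (330,375). I'll measure the flange ends relative to the TCP.

Run:
```python
from h import *
for n in("w6","w7"):
    v=V(n);h=cv2.cvtColor(v.img,cv2.COLOR_RGB2GRAY).astype(np.float32)
    for x in(-47,-45):
        def e(ys):
            g=[cv2.getRectSubPix(h,(1,1),tuple(map(float,v.proj(W(x,y,64)))))[0,0] for y in ys]
            k=np.argmax(np.abs(np.diff(g)));return ys[k]+.25,g[k],g[k+1]
        print(n,x,"far",e(np.arange(-46,-28,.5)),"near",e(np.arange(43,60,.5)))
    hs=cv2.cvtColor(v.img,cv2.COLOR_RGB2HSV);m=cv2.inRange(hs,(0,120,110),(6,255,255));m[150:]=0
    n_,l,s_,c=cv2.connectedComponentsWithStats(m);i=1+np.argmax(s_[1:,4]);print("red",Cc(v.at(c[i],.060)))
    print("far end proj px(x1.25)",v.proj(W(-46,-37,64))*1.25,v.proj(W(-46,51,64))*1.25)
```

```text
w6 -47 far (np.float64(-42.75), np.float32(124.92586), np.float32(84.73626)) near (np.float64(56.25), np.float32(142.30992), np.float32(187.5834))
w6 -45 far (np.float64(-42.75), np.float32(137.5374), np.float32(97.25538)) near (np.float64(55.75), np.float32(129.1225), np.float32(173.30472))
red [20.2642 -0.1909 60.    ]
far end proj px(x1.25) [478.8553 214.8749] [334.9592 214.7886]
w7 -47 far (np.float64(-39.75), np.float32(215.4611), np.float32(171.9767)) near (np.float64(53.25), np.float32(155.64879), np.float32(212.69539))
w7 -45 far (np.float64(-38.25), np.float32(178.16705), np.float32(127.314384)) near (np.float64(51.75), np.float32(137.77943), np.float32(202.51958))
red [20.157 -0.334 60.   ]
far end proj px(x1.25) [512.4108 255.075 ] [301.61   254.9295]
```

Run:
```python
from h import *
Y=11;Z=45
move_straight(W(-76,Y,90),velocity=0.2)
move_straight(W(-76,Y,Z),velocity=0.12); st("down")
for x in(-70,-67,-65,-63,-61,-59,-57):
    move_straight(W(x,Y,Z),velocity=0.05); s=st(x)
    if s["ft_force"]@ux<-4: break
snap("w8")
```

```text
down 15.57 tcp [-75.7529  11.0436  45.0534] F [-0.6738 -0.3353  0.0883] open 1.003 grip 0.0
-70 15.84 tcp [-69.2445  10.5712  45.6958] F [ 0.2239 -0.8072 -0.9314] open 1.001 grip 0.0
-67 16.09 tcp [-66.7616  10.9237  45.1738] F [0.2943 0.1188 0.1066] open 0.999 grip 0.0
-65 16.34 tcp [-64.8687  10.9935  45.0045] F [-0.1428  0.6863 -0.8057] open 0.995 grip 0.0
-63 16.59 tcp [-62.7901  11.0102  44.9989] F [ 1.0394 -0.1542 -0.2005] open 0.999 grip 0.0
-61 16.84 tcp [-60.944   11.0387  44.9728] F [-0.4254  0.2573 -0.4577] open 1.002 grip 0.1
-59 17.09 tcp [-59.414   10.9888  44.9427] F [-3.6768  0.254   1.2742] open 0.996 grip 1.5
-57 17.34 tcp [-58.177   10.9356  44.9213] F [-5.3025 -0.3595  1.1041] open 0.997 grip 2.9
```

Run:
```python
from h import *
Y=11;Z=45
for x in(-47,-36,-25,-18,-14):
    move_straight(W(x,Y,Z),velocity=0.06); st(x)
snap("w9"); i=cv2.imread("pics/w9.png");cv2.imwrite("pics/c9.png",cv2.resize(i[100:330,180:460],None,fx=2.6,fy=2.6,interpolation=cv2.INTER_CUBIC))
```

```text
-47 17.71 tcp [-47.8746  10.8397  44.9229] F [-4.995  -0.3814  1.1763] open 0.997 grip 2.4
-36 18.04 tcp [-37.0064  10.7579  44.9126] F [-4.8449 -2.4037  0.5351] open 1.003 grip 2.7
-25 18.38 tcp [-26.2543  10.73    44.8889] F [-6.3318 -1.2873  1.0096] open 1.001 grip 3.0
-18 18.64 tcp [-19.5889  10.675   44.8833] F [-7.0013 -1.129   0.3417] open 1.0 grip 3.4
-14 18.89 tcp [-16.0878  10.6655  44.8526] F [-8.0265 -1.4962  1.5634] open 1.008 grip 4.1
```

View pics/c9.png

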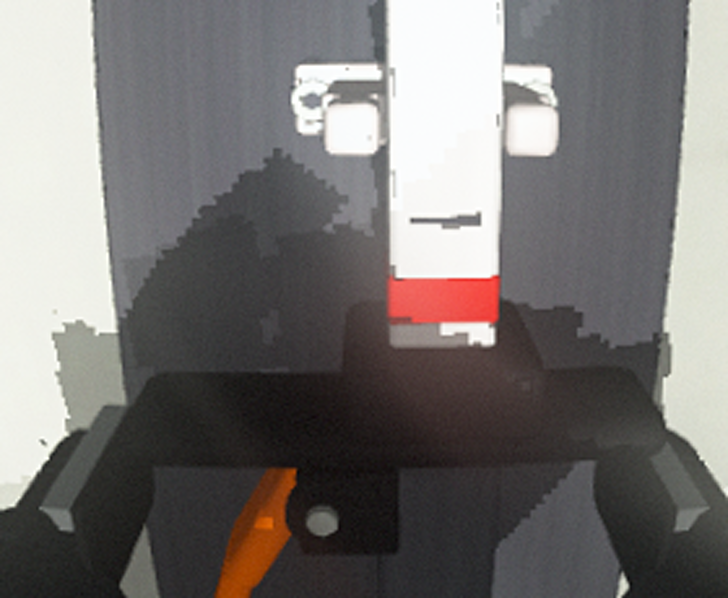

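The collar's front edge is at row 345 and the red band spans rows 277–323. That puts the collar 3.8 mm short of the band and about 7.8 mm short of its middle. I'll push on about 8.5 mm, then clamp.

Run:
```python
from h import *
Y=11;Z=45
move_straight(W(-9,Y,Z),velocity=0.05); st()
move_straight(W(-4.6,Y,Z),velocity=0.05); st("push"); pause(0.3); st("p2"); snap("w10")
clamp(20); st("clamp20"); snap("w11")
move_straight(W(-4.6,8,Z),velocity=0.05); st("recentred"); snap("w12")
def m(n):
    v=V(n);h=cv2.cvtColor(v.img,cv2.COLOR_RGB2HSV)
    r=cv2.inRange(h,(0,120,90),(6,255,255));r[:150]=0;r[260:]=0;r[:,:320]=0;r[:,390:]=0
    c=np.where(r.sum(1)>255*15)[0];p=[Cc(v.at((350,y),.060))[0] for y in(c.min()-.5,c.max()+.5)]
    print(n,"red rows",c.min(),c.max(),"x",p)
for n in("w10","w11","w12"):
    m(n)
i=[cv2.imread(f"pics/{n}.png")[180:330,180:460] for n in("w10","w12")]
cv2.imwrite("pics/c12.png",np.vstack([cv2.resize(a,None,fx=2,fy=2,interpolation=cv2.INTER_CUBIC) for a in i]))
```

```text
19.19 tcp [-11.1856  10.6979  44.8192] F [-8.6057 -2.0789  1.7102] open 1.0 grip 4.2
push 19.44 tcp [-6.9613 10.6633 44.8132] F [-9.2929 -2.0999  0.7854] open 1.001 grip 4.4
p2 19.74 tcp [-6.9317 10.6775 44.7986] F [-8.4743 -1.6665  2.3287] open 1.001 grip 4.4
clamp20 20.11 tcp [-7.1117 14.4995 44.7526] F [-10.5516  12.3417  17.9   ] open 0.846 grip 20.3
recentred 20.41 tcp [-7.1484 14.1947 44.3733] F [-10.6069  22.7117  23.9125] open 0.845 grip 23.6Traceback (most recent call last):
  File "<stdin>", line 13, in <module>
  File "<stdin>", line 10, in m
    return umr_minimum(a, axis, None, out, keepdims, initial, where)
ValueError: zero-size array to reduction operation minimum which has no identity
```

```bash
cat >> h.py <<'E'
def prof(n,lo=8,hi=34):
    v=V(n);out=[]
    for x in np.arange(lo,hi,1.0):
        c=[v.img[tuple(np.round(v.proj(W(x,y,60))[::-1]).astype(int))].astype(int) for y in(-5,-3,-1,1,3)]
        out.append((int(x),*np.median(c,0).astype(int).tolist()))
    print(n,out)
E
python3 - <<'E'
from h import *
for n in("w9","w10","w11","w12"): prof(n)
open_jaws(); st("open")
Z=45
move_straight(W(-40,11,Z),velocity=0.12); st()
move_straight(W(-80,13,Z),velocity=0.15); st(); snap("w13")
move_straight(W(-80,19.5,Z),q(YAW+0.03),velocity=0.1); st("shifted")
for x in(-72,-69,-67,-65,-63,-61):
    move_straight(W(x,19.5,Z),velocity=0.06); s=st(x)
    if s["ft_force"]@ux<-4: break
E
```

```text
w9 [(8, 69, 57, 54), (9, 73, 57, 54), (10, 73, 58, 57), (11, 77, 62, 59), (12, 77, 58, 58), (13, 83, 66, 63), (14, 84, 68, 64), (15, 82, 67, 64), (16, 143, 129, 128), (17, 151, 141, 137), (18, 229, 224, 216), (19, 234, 204, 196), (20, 236, 79, 76), (21, 239, 86, 82), (22, 240, 85, 78), (23, 244, 90, 82), (24, 244, 88, 82), (25, 245, 88, 80), (26, 236, 76, 70), (27, 248, 247, 245), (28, 248, 247, 245), (29, 249, 247, 245), (30, 248, 247, 245), (31, 248, 248, 245), (32, 248, 247, 245), (33, 249, 248, 247)]
w10 [(8, 50, 47, 45), (9, 52, 50, 46), (10, 55, 51, 51), (11, 56, 52, 51), (12, 62, 58, 53), (13, 63, 59, 59), (14, 65, 61, 59), (15, 66, 62, 59), (16, 69, 65, 60), (17, 72, 71, 67), (18, 76, 74, 68), (19, 78, 75, 72), (20, 81, 77, 75), (21, 84, 80, 75), (22, 85, 83, 78), (23, 88, 84, 82), (24, 88, 89, 86), (25, 151, 93, 86), (26, 152, 101, 94), (27, 175, 172, 165), (28, 245, 244, 241), (29, 244, 243, 240), (30, 244, 242, 239), (31, 246, 245, 242), (32, 246, 245, 242), (33, 250, 249, 247)]
w11 [(8, 55, 50, 48), (9, 54, 50, 51), (10, 58, 54, 49), (11, 62, 56, 56), (12, 64, 58, 55), (1
[... 1096 characters left out ...]
2.8661  45.0934] F [ 0.14   -0.1006  0.131 ] open 1.003 grip 0.0
shifted 21.92 tcp [-79.0777  19.9652  45.0709] F [-0.4986  1.1748  0.38  ] open 1.0 grip 0.0
-72 22.2 tcp [-71.0259  19.32    45.1177] F [-0.0893 -0.5125 -0.2971] open 1.004 grip 0.0
-69 22.45 tcp [-68.8169  19.4855  45.0019] F [-0.129  -0.2252  0.097 ] open 0.997 grip 0.0
-67 22.7 tcp [-66.9059  19.4754  44.9991] F [ 0.5688 -1.1411 -0.1631] open 1.002 grip 0.0
-65 22.95 tcp [-64.847   19.4874  45.0211] F [-0.0345  0.0695 -0.199 ] open 1.001 grip 0.0
-63 23.2 tcp [-62.8374  19.5185  44.9964] F [ 0.2188 -0.659  -0.2319] open 1.002 grip 0.0
-61 23.45 tcp [-61.3815  19.4841  44.9547] F [-3.1616 -0.132  -0.2533] open 0.997 grip 1.2
```

Run:
```python
from h import *
Z=45;Y=19.5
for x in(-40,-20,-7.3):
    move_straight(W(x,Y,Z),velocity=0.08); st(x)
snap("w14"); prof("w14",18,32)
clamp(20); st("clamp20"); snap("w15"); prof("w15",18,32)
if get_state()["opening"]<0.75:
    for y in(16,13,10.5):
        move_straight(W(-7.3,y,Z),velocity=0.05); st(y)
    snap("w16"); prof("w16",18,32)
```

```text
-40 23.87 tcp [-40.8267  19.3697  44.8981] F [-4.6246 -1.199   1.0388] open 0.994 grip 2.4
-20 24.27 tcp [-21.3254  19.2763  44.8632] F [-5.8734 -0.766   1.7323] open 1.0 grip 3.1
-7.3 24.57 tcp [-9.0165 19.2334 44.8221] F [-6.573  -1.1708  1.097 ] open 1.002 grip 3.5
w14 [(18, 83, 82, 75), (19, 85, 82, 79), (20, 84, 82, 76), (21, 84, 85, 81), (22, 78, 79, 73), (23, 77, 75, 69), (24, 129, 72, 69), (25, 245, 83, 75), (26, 241, 141, 133), (27, 248, 248, 245), (28, 248, 247, 245), (29, 248, 247, 245), (30, 249, 248, 246), (31, 249, 248, 246)]
clamp20 25.21 tcp [-9.041  12.1996 47.3896] F [-10.3225 -18.996    9.1369] open 0.479 grip 20.0
w15 [(18, 81, 73, 71), (19, 86, 78, 74), (20, 86, 77, 73), (21, 87, 82, 76), (22, 92, 86, 82), (23, 86, 83, 79), (24, 244, 93, 84), (25, 242, 94, 85), (26, 236, 190, 185), (27, 246, 246, 244), (28, 246, 245, 242), (29, 247, 246, 243), (30, 247, 245, 244), (31, 247, 246, 244)]
16 25.51 tcp [-9.543  11.0603 47.0586] F [-11.8858  -8.8836  15.2482] open 0.457 grip 19.3
13 25.76 tcp [-9.8577  9.8777 46.5682] F [-11.9742  -4.6985  18.7463] open 0.426 grip 20.2
10.5 26.01 tcp [-9.8735  9.8171 46.1389] F [-11.5784   4.5232  23.8868] open 0.427 grip 21.5
w16 [(18, 79, 75, 71), (19, 83, 75, 73), (20, 84, 79, 75), (21, 87, 81, 77), (22, 89, 85, 81), (23, 152, 89, 87), (24, 151, 89, 86), (25, 242, 91, 87), (26, 235, 145, 137), (27, 244, 244, 241), (28, 245, 244, 241), (29, 245, 244, 242), (30, 247, 246, 243), (31, 247, 246, 244)]
```

Run:
```python
from h import *
move_straight(W(-7.3,9.3,49),velocity=0.03); st("relax")
clamp(45); st("c45"); pause(0.5); st(); snap("w17"); prof("w17",18,32)
d=get_image("scene")["img"]
i=cv2.imread("pics/w17.png")
a=cv2.resize(i[180:330,180:460],None,fx=2.6,fy=2.6,interpolation=cv2.INTER_CUBIC)
b=cv2.resize(d[170:260,240:380,::-1],(728,200),interpolation=cv2.INTER_CUBIC)
cv2.imwrite("pics/c17.png",np.vstack([a,b]))
```

```text
relax 26.35 tcp [-10.2023   9.7944  48.1924] F [-8.8372 -1.9555 -5.7351] open 0.428 grip 23.8
c45 26.57 tcp [-10.4388   9.7135  47.9739] F [-7.841  -2.7124 -7.1875] open 0.419 grip 49.6
 27.07 tcp [-10.5407   9.7419  47.9397] F [-9.5856 -1.6222 -3.195 ] open 0.418 grip 49.5
w17 [(18, 84, 79, 74), (19, 88, 84, 80), (20, 88, 83, 81), (21, 92, 89, 85), (22, 144, 91, 85), (23, 152, 94, 90), (24, 148, 95, 90), (25, 242, 99, 91), (26, 242, 233, 229), (27, 245, 244, 242), (28, 246, 245, 242), (29, 246, 246, 244), (30, 246, 246, 243), (31, 247, 246, 244)]
```

View pics/c17.png

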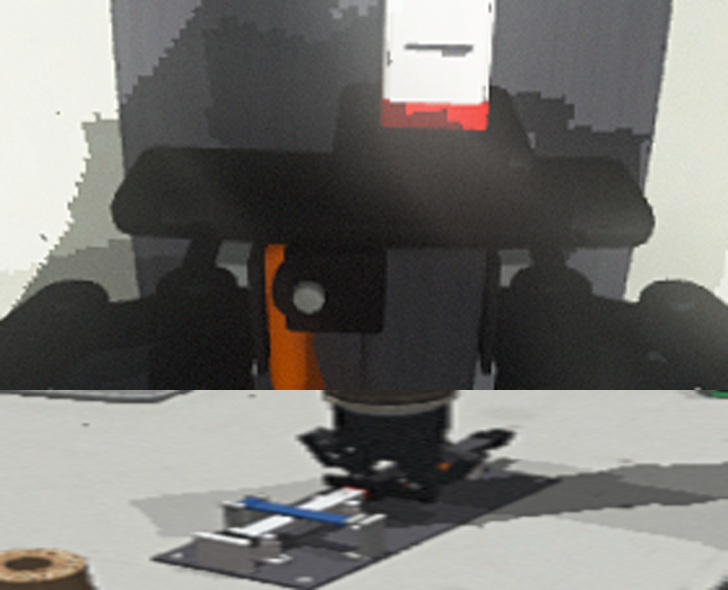

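The collar covers about half of the red band: it shows in rows 102–130, about 4.5 mm of its 8 mm. The lever lies parallel to the sleeve, pinched between the fingers, and the blue keeper is level under the catch. Handing it in.

Run:
```python
from h import *
st(); print(finish_job())
```

```text
27.17 tcp [-10.502    9.7023  47.9454] F [-8.4867 -1.7688 -7.2745] open 0.421 grip 49.5
the job is handed in; nothing more can be done
None
```

The job is handed in at about 27 s, and no verdict came back: the keeper is down under its catch, the collar stands near the middle of the red band, and the cam lever is squeezed shut and still held, on the second push because the first squeeze caught the flange end and I had to let the sleeve back out.

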